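# Switch off the counter's power unit and close its splash cover before the washing-up

### The arm

A 7-joint arm with a two-finger parallel gripper is mounted at the origin on the work surface. World frame = base frame: x ahead of the robot, y to its left, z up, the work surface at z = 0. Lengths are in m, angles in rad, forces in N, time in s.
With the tool pointing down it reaches from about 0.425 to 0.925 m from the base axis. Payload 6.8 kg.
Tool frame: the origin (TCP) lies where the fingers leave the gripper's body, on its centre line; the fingertips stand 80 mm ahead of it and the grasp point (between the pads) lies 61 mm ahead of it; z points along the fingers, y is the line along which they close (so a half turn about z gives the same grasp; the last joint's range is limited). The gripper opens to 88 mm and grips with 3 to 60 N. Pads are 20 mm wide; open, the fingers measure 115 mm over their backs; the gripper's body (75 mm by 178 mm) begins 61 mm behind the grasp point.
Start: joints at [1.04, 0.477, 0.022, 1.555, -0.011, 1.109, -0.083], TCP at [0.277, -0.616, 0.303] pointing down, gripper open.
Joint ranges: [-2.96, 2.96], [-0.34, 2.1], [-1.41, 1.46], [0.24, 2.44], [-1.37, 4.51], [0.17, 1.92], [-2.96, 2.96]. Speed limits (rad/s): [2.39, 2.39, 3.14, 3.14, 3.14, 3.14, 3.14].

### API

Orientations are given as a unit quaternion [w, x, y, z].
In Python, from workcell import env gives the robot as it stands. The module is installed in compiled form; this text tells all that it offers.
- The arm moves only by the shell command python3 -m jog 'ROWS' [FORCE]. ROWS is JSON, a list of rows, each an object of numbers: "x", "y", "z": the shift along the tool's x, y, z in m; "ax", "ay", "az": the turn, a rotation vector about the tool's x, y, z in degrees; "hand": the closure, from 0 (fully open) to 1 (shut). A call has 1 to 10 rows; each row shifts and turns the commanded pose from where the row before left it, along the tool's axes as they then stand; what a row does not reach is not made up. A row lasts 1/8 s, in which the tool goes at most 62.5 mm and 10.7 degrees, less where a joint would pass 70% of its speed; a pose out of reach is approached as far as the arm can. A call with a gripper value outside its range is refused whole. The fingers move at their own pace and stop on an object; FORCE is the grip in N (left out, the last holds). Time passes only in rows, so rows that do not move let the fingers close. It gives the time, the measured TCP pose, the force, the opening and the grip force at its end, in the units of the state.
- env.sense(): the state, without advancing time (a new reading comes with each control period).
- env.snapshot(name): name is "side" or "top"; returns the picture (384x512x3 uint8, red, green, blue); there is no depth.
- env.camera_params(name): a dict with "fovy" (degrees; the focal length in pixels is half the picture's height over the tangent of half this angle, whatever the lens; pixels are square), "cx", "cy" (the principal point, pixels), "world_from_camera" (4x4, takes a point from camera to world coordinates). Camera axes: x right, y down, z forward; pixel columns grow to the right and rows downward; lengths in m; the calibration is good to about 2 mm. A picture is of the moment at which its call begins. camera_params takes no time and is no camera call.
- env.hand_in(): hands the job in; it is judged then, once.
Trained networks look in the newest picture that a camera, given by its name, has taken for a name from the list of things; names that differ only in an ending like _2 or _b are one class to them, and where a whole thing is asked for, a point or a joint stands for the part that bears it (a point fixed in the world has none). Each returns a list of dicts, best first, with "score" (0 to 1); they miss things now and then, are a little off and sometimes report something else, mostly with a low value. They report only what shows in the picture. A call takes as long as a camera call.
- env.masks_of(camera, query): "mask" (384x512 bool, what is visible of it) and "rect" ([centre column, centre row, width, height] in pixels, round what is visible of it).
The state is a dict: "time_s": time; "q": joint angles; "dq": joint speeds; "joint_efforts": joint torques, N m; "tcp_pos": TCP position; "eef_rot": TCP orientation; "wrist_force": force on the tool from outside, world axes, zero at the start; "ft_torque": the same for the moment, N m; "gripper_width": finger opening in m; "grasp_force": force on a finger pad.
Only numpy, scipy, OpenCV 4.12 (cv2) and the standard library are available. Lean on these libraries where they do the work, as an engineer would, in place of code of your own. Each camera call takes 0.05 s, during which the arm holds its last target. There are 200 camera calls.

### The job

Cooking is over and the washing-up splashes: on the power unit under the wire shelf, switch off all five keys of the row in one drag of the finger along it, without lifting off the row on the way, and leave the single key set apart at the end (the fridge's) on. Then hold the tab on the white splash cover pressed down while you slide the cover along its rails over the five keys until it is fully home, and let the tab spring up so that it locks. Do not shift or knock over the other things on the counter and shelf.

Things in the scene. Friction and masses are not known exactly. Their poses are not given: they have to be found in the camera images.
- unit: Grey plastic power unit fixed on the counter, 440 mm long (its y) by 130 mm wide (its x), deck 50 mm high. Origin: middle of its underside; x points across it away from the robot, y along it, z up. On the front 80 mm of the deck, from the -y end: a plain stretch where the white cover is parked, a row of five white rocker keys, a gap, one wider key set apart (the fridge's).
- sockets (a point): Middle of the socket deck behind the keys, 58 mm high, x from 19 to 65 mm in the unit's frame, with three plugged-in adaptors standing up to 126 mm high. Not to be used.
- keys (a point): Middle of the row of five keys, at deck height (unit's frame: x = -25, y = 71, z = 50 mm); axes as the unit's. Each key is 60 mm across the unit (x) by 31 mm along the row (y), at 34 mm pitch. The tops are smooth, crowned: a nearly flat 15 mm middle, then flanks of 36 degrees, in all 7 mm down to either edge, so a finger dragged along the row rides up onto the next key and pushes it down.
- key1 (a joint): Key 1 of the row, next to the parked cover, centre x = -25, y = 3 mm in the unit's frame. Rocks like a light switch about its middle (axis along y). 0 rad: on, the half towards the robot stands up. 0.26 rad: off, that half is down. On a line 20 mm nearer the robot than the middle the top is 58.6 mm high when on, 53.4 mm when fully off. About 3 N there moves it; stiff, it stays where it is left: press to its stop. On at the start.
- key2 (a joint): Key 2 of the row, centre x = -25, y = 37 mm in the unit's frame. Like key 1: 0 rad on (as at the start), 0.26 rad off. The row is best swept with the finger's lowest edge at the off height of the pressed line or up to 1.5 mm above it: pressed hard onto a key's stop the finger digs in before the next key's crown, so ease off by about 1 mm before dragging (about 5 N along the row).
- key3 (a joint): Key 3 of the row, centre x = -25, y = 71 mm in the unit's frame. Like key 1: 0 rad on (as at the start), 0.26 rad off.
- key4 (a joint): Key 4 of the row, centre x = -25, y = 105 mm in the unit's frame. Like key 1: 0 rad on (as at the start), 0.26 rad off.
- key5 (a joint): Key 5 of the row, centre x = -25, y = 139 mm in the unit's frame. Like key 1: 0 rad on (as at the start), 0.26 rad off.
- fridge_key (a joint): The wider rocker key (38 mm along the unit) set apart at the +y end, centre x = -25, y = 193 mm in the unit's frame; it feeds the fridge. 0 rad on (as at the start), 0.26 rad off; otherwise like key 1.
- cover (a joint): Travel in m of the white splash cover along its rails towards the unit's +y: 0 to 0.002 parked (its middle at y = -121 mm of the unit), 0.192 fully home over the five keys (middle at y = 71 mm). 186 mm long, 82 mm wide, top 67 mm high; slides with about 2 N. The tab's tooth locks it at both ends: keep the tab down on leaving and on arriving (last 20 mm).
- tab (a joint): How far the cover's release tab is pressed down, in m: 0 up (locked), 0.006 fully down; unlocks from 0.004. 2 N to start it, 5 N fully down; springs up when let go.
- tab_top (a point): Middle of the tab's top, half way along the cover (unit's frame: x = -43 mm, z = 74 mm up, 68 mm pressed; y as the cover's middle). The pad is 32 mm across (x), 52 mm along (y) between two end ridges 6 mm high against which a finger can push.
- shelf: Fixed steel wire shelf standing over the unit, 540 mm long (its y), 220 mm high. Origin on the counter, within 8 mm of the unit's origin, same axes. Legs at x = -55 and 135 mm, y = -270 and 270 mm; its deck lies between them.
- front_bar (a point): Middle of the shelf's 8 mm front bar, 220 mm above the counter, right above the near half of the keys and of the cover. It leaves no room for an upright gripper: the tool must lean back towards the robot, by about 30 to 45 degrees, and reach in under the bar.
- egg_tray: Clear plastic egg tray with eggs, 105 by 300 by 65 mm, loose on the back of the shelf. Origin: middle of its underside.
- cup: Yellow plastic cup with a handle, 80 mm wide, 90 mm high, loose on the -y end of the shelf. Origin: middle of its underside.
- milk_pan: Stainless milk pan, 150 mm wide, 80 mm high, with a handle 150 mm long towards its -x, loose past the unit's +y end. Origin: middle of its underside.
- cereal_box: Clear cereal container with a white clip-on lid, 186 by 101 by 191 mm, loose past the unit's -y end. Origin: middle of its underside.
- soap_dish: Steel dish with a bar of soap, 85 by 125 mm, 28 mm high, loose in front of the unit. Origin: middle of its underside.
- spoon: Wooden spoon lying in front of the unit, about 200 mm long, under 30 mm high, along its own x. Origin: near its middle, on the counter.

How it is judged:
On the way:
1. all five keys of the row are off (value of joint each of key1, key2, key3, key4, key5 above 0.16 rad), for 0.2 s.
At the end, for the whole second after the job is handed in: All five keys of the row are off (past 0.16 of 0.26 rad), the fridge key is still on, the splash cover is home over the keys (within 4 mm of the end of its travel) and its tab has sprung up (within 1.5 mm) (all of step 1 and value of joint fridge_key below 0.08 rad and value of joint cover above 0.188 m and value of joint tab below 0.0015 m); the robot touches nothing.
It fails at once if the fridge key is switched off (value of joint fridge_key above 0.13 rad).
It fails at once if the finger lifts off the row (the grasp point rises more than 50 mm above the deck, that is a tip more than about 25 mm above the keys) while some of the five keys are off and others still on (value of joint any of key1, key2, key3, key4, key5 above 0.13 rad and value of joint any of key1, key2, key3, key4, key5 below 0.13 rad and z of the grasp point in the frame of keys above 0.05 m).
It fails at once if one of the other things on the counter or shelf is shifted by more than 25 mm or tipped (distance of any of egg_tray, cup, milk_pan, cereal_box, soap_dish, spoon from where it was at the start of the episode above 0.025 m or angle between any of egg_tray, cup, milk_pan, cereal_box, soap_dish, spoon's own z axis and vertical above 0.35 rad).
It also fails if it takes over 56 s, if anything falls off the work surface, if the arm or the gripper's body presses on something with over 40 N, if the wrist force passes 120 N, or if a joint passes its speed limit or range.

## Working session

There is one attempt and no reset: what is moved stays moved. The work goes in short steps, Python scripts to look and compute and a shell command to move; the robot and the scene stay as the last step left them, time stands still between calls to the robot, and variables do not carry over. Pictures are saved under pics/ and viewed, at most 10 in all, crops included, and the job is handed in when it is done.

```bash
mkdir -p pics; python3 - <<'E'
from workcell import env
import cv2,numpy as np
np.set_printoptions(precision=4,suppress=True)
for c in("side","top"):
    p=env.snapshot(c); cv2.imwrite(f"pics/{c}0.png",p[:,:,::-1])
    k=env.camera_params(c); print(c,k["fovy"],k["cx"],k["cy"]);print(np.array(k["world_from_camera"]))
    for q in("unit","cover","shelf","key1","fridge_key","tab"):
        try:
            for m in env.masks_of(c,q)[:2]: print(q,round(m["score"],2),np.round(m["rect"],1))
        except Exception as e: print(q,e)
s=env.sense(); print(s)
E
```

```text
side 44.998006878749116 253.13999831805964 194.71238201139377
[[ 0.5858 -0.7705  0.2512  0.2829]
 [-0.8104 -0.5591  0.1751 -0.1926]
 [ 0.0055 -0.3062 -0.952   1.3635]
 [ 0.      0.      0.      1.    ]]
unit 0.62 [255.4 199.7 143.4 115.6]
cover 0.64 [284.3 224.8  66.6  52.7]
shelf 0.82 [267.1 177.8 209.1 181.5]
key1 0.68 [238.2 198.8  16.   16.1]
key1 0.67 [266.6 267.5  66.   32.4]
fridge_key 0.59 [195.8 167.4  19.   15.2]
tab 0.46 [228.7 189.2  14.7  18.3]
tab 0.31 [255.8 201.4 141.7 111.6]
top 54.89205072131202 255.63604003672486 194.25088517821766
[[-0.0236 -0.9831  0.1818  0.4219]
 [-0.9997  0.0243  0.0013  0.0342]
 [-0.0057 -0.1817 -0.9833  1.1319]
 [ 0.      0.      0.      1.    ]]
unit 0.65 [254.6 198.7 151.5  50.3]
unit 0.45 [293.7 206.2  23.8   5.4]
cover 0.75 [294.1 199.5  60.6  31.6]
cover 0.59 [255.8 196.2 146.3  48.3]
shelf 0.94 [248.2 171.2 220.9  86.9]
shelf 0.54 [240.6 201.9  11.1  17.5]
key1 0.59 [294.4 199.6  62.9  31.8]
key1 0.55 [239.8 203.3   7.5  21.3]
fridge_key 0.45 [188.8 204.4  13.1  24. ]
tab 0.57 [294.1 207.2  21.4   8.5]
{'time_s': 0.7, 'q': array([ 1.0399,  0.477 ,  0.0224,  1.5554, -0.0115,  1.1093, -0.0831]), 'dq': array([ 0.0003, -0.0009, -0.    , -0.0003,  0.0016,  0.    , -0.0031]), 'joint_efforts': array([ -0.0002, -58.257 ,   1.5329, -27.2887,  -0.0545,   0.01  ,
        -0.    ]), 'tcp_pos': array([ 0.277 , -0.6156,  0.3027]), 'eef_rot': array([0.    , 0.9777, 0.2098, 0.    ]), 'wrist_force': array([ 1.1577, -0.318 , -1.0012]), 'ft_torque': array([-0.0691, -0.0147,  0.0075]), 'grasp_force': 0.0, 'gripper_width': 0.08804544322110565}
```

```bash
python3 - <<'E'
import cv2
a=cv2.imread("pics/top0.png")[130:260,130:370];b=cv2.imread("pics/side0.png")[90:300,150:380]
cv2.imwrite("pics/topc.png",cv2.resize(a,None,fx=3.3,fy=3.3,interpolation=2))
cv2.imwrite("pics/sidec.png",cv2.resize(b,None,fx=2.8,fy=2.8,interpolation=2))
E
```

```text
(no output)
```

View pics/topc.png

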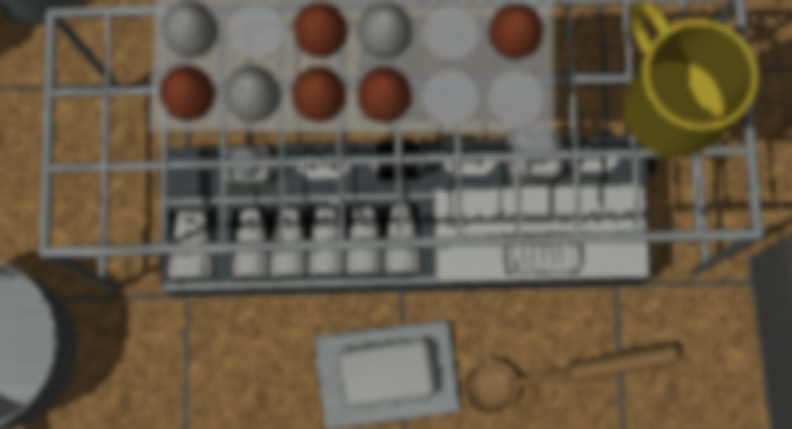

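View pics/sidec.png

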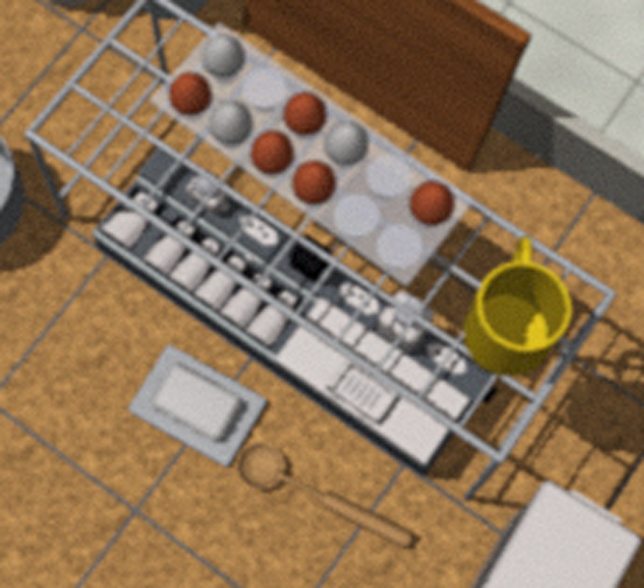

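View pics/side0.png

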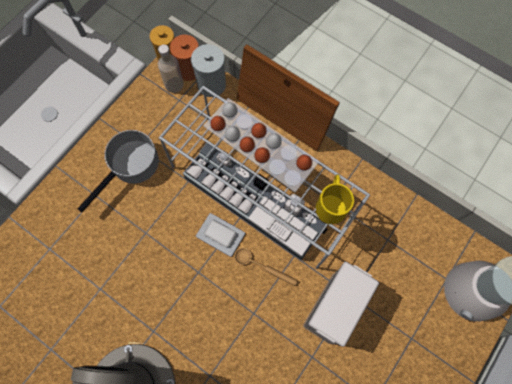

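The top crop shows the row of keys at crop columns 235–415, the fridge key at about (190,245), the white cover at 436–648 with its tab at (543,255), and the front bar at row ~245. In the side view the unit runs from (185,172) to (305,252), with the soap dish and spoon in front of it. I'll fit the pose from clicked corners and then overlay the model to check it.

```bash
cat > h.py <<'E'
import numpy as np,cv2
from workcell import env
from scipy.optimize import least_squares
np.set_printoptions(precision=4,suppress=True)
def proj(c,P):
    k=env.camera_params(c);W=np.linalg.inv(np.array(k["world_from_camera"]))
    p=np.atleast_2d(P)@W[:3,:3].T+W[:3,3]; f=192/np.tan(np.radians(k["fovy"])/2)
    return np.c_[k["cx"]+f*p[:,0]/p[:,2],k["cy"]+f*p[:,1]/p[:,2]]
def w(pose,P):
    P=np.atleast_2d(P)/1000.;c,s=np.cos(pose[2]),np.sin(pose[2])
    return np.c_[pose[0]+c*P[:,0]-s*P[:,1],pose[1]+s*P[:,0]+c*P[:,1],P[:,2]]
E
cat > fit.py <<'E'
from h import *
T=lambda x,y:(x/3.3+130,y/3.3+130)
S=lambda x,y:(x/2.8+150,y/2.8+90)
cov=[(-66,-28,67),(-66,-214,67)]
U=[("top",T(436,278),cov[0]),("top",T(648,280),cov[1]),("side",S(275,362),cov[0]),("side",S(425,464),cov[1]),
   ("top",T(190,245),(-25,193,58)),("top",T(543,257),(-43,-121,74)),("side",S(363,390),(-43,-121,74)),("side",S(97,236),(-65,220,50))]
B=[("top",T(42,250),(-55,270,220)),("top",T(758,236),(-55,-270,220)),("side",S(30,133),(-55,270,220)),("side",S(503,457),(-55,-270,220))]
def fit(L):
    f=lambda v:np.concatenate([proj(c,w(v,P))[0]-p for c,p,P in L])
    r=least_squares(f,[.55,0,0],loss="soft_l1");print(r.x,np.degrees(r.x[2]));print(r.fun.reshape(-1,2));return r.x
u=fit(U);s=fit(B);np.save("u.npy",np.r_[u,s])
for c in("top","side"):
    im=cv2.resize(cv2.imread(f"pics/{c}0.png"),None,fx=4,fy=4,interpolation=2)
    def box(po,x0,x1,y0,y1,z,col):
        q=proj(c,w(po,[(x0,y0,z),(x1,y0,z),(x1,y1,z),(x0,y1,z)]));cv2.polylines(im,[np.int32(q*4+2)],True,col,1)
    box(u,-65,65,-220,220,0,(255,0,0));box(u,-65,65,-220,220,50,(255,255,0));box(u,-66,16,-214,-28,67,(0,0,255))
    for y in(3,37,71,105,139):box(u,-55,5,y-15,y+15,53,(0,255,0))
    box(u,-55,5,174,212,53,(0,255,0));box(u,-59,-27,-147,-95,74,(255,0,255));box(s,-55,135,-270,270,220,(0,255,255))
    y0,x0=(640,660) if c=="top" else(520,680)
    cv2.imwrite(f"pics/ov_{c}.png",im[y0:y0+(330 if c=="top" else 560),x0:x0+800])
E
python3 fit.py
```

```text
[0.6227 0.0438 0.0045] 0.2570799063917479
[[ 0.9593  0.8597]
 [ 0.8625 -1.586 ]
 [-0.3711 -0.4859]
 [-0.4441  0.3313]
 [-0.0415 -0.4377]
 [ 0.4689 -1.9051]
 [-0.6565  0.9537]
 [-3.2185 -0.6976]]
[0.6241 0.0458 0.0011] 0.0639767729942326
[[ 0.9556 -0.2543]
 [ 0.0937 -1.4933]
 [-0.6052 -0.0591]
 [-1.3625  0.5219]]
```

View pics/ov_top.png

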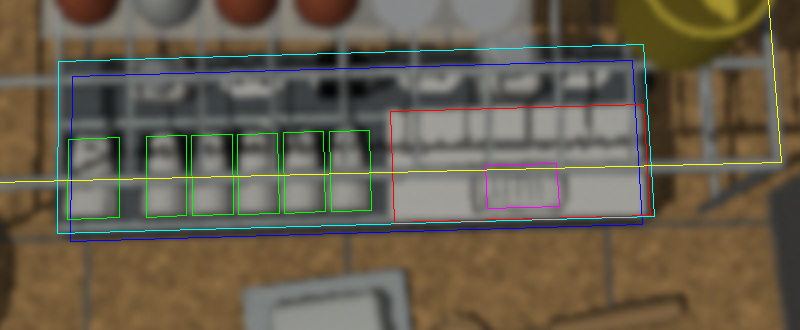

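View pics/ov_side.png

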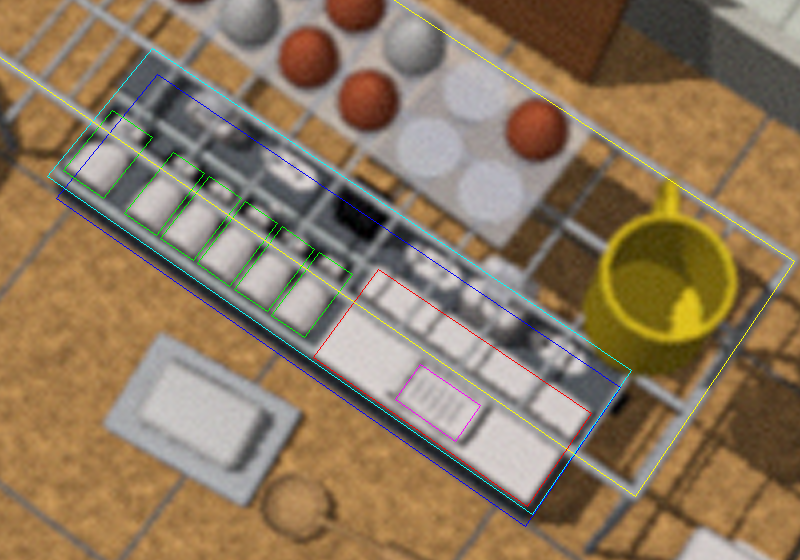

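The side overlay fits well. The top overlay is within about 1.5 px (4 mm), and the residuals agree with that. Next I'll check the two per-camera fits against each other and place the neighbouring obstacles.

```bash
cat >> h.py <<'E'
def ray(c,p,z):
    k=env.camera_params(c);M=np.array(k["world_from_camera"]);f=192/np.tan(np.radians(k["fovy"])/2)
    d=M[:3,:3]@np.array([(p[0]-k["cx"])/f,(p[1]-k["cy"])/f,1]);return M[:3,3]+d*(z-M[2,3])/d[2]
E
sed -n '1,/^def fit/p' fit.py | sed '$d' > f2.py; cat >> f2.py <<'E'
for c in("top","side"):
    L=[l for l in U[:-1] if l[0]==c]
    r=least_squares(lambda v:np.concatenate([proj(c,w(v,P))[0]-p for _,p,P in L]),[.6,0,0]);print(c,r.x,abs(r.fun).max())
for n,p,z in(("cereal",(345,263),.191),("cereal",(378,285),.191),("cereal",(338,346),.191),("cereal",(306,320),.191),("pan",(132,155),.08),("handle end",(82,210),.07),("soap",(199,235),.02),("soap",(212,216),.02),("spoon",(244,257),.02),("spoon",(297,283),.01)):print(n,ray("side",p,z))
E
python3 f2.py
```

```text
top [ 0.621   0.045  -0.0069] 1.561031450537655
side [0.6227 0.0437 0.016 ] 0.6554549100663962
cereal [ 0.5817 -0.2724  0.191 ]
cereal [ 0.5835 -0.3691  0.191 ]
cereal [ 0.4023 -0.3663  0.191 ]
cereal [ 0.4073 -0.2701  0.191 ]
pan [0.5101 0.4093 0.08  ]
handle end [0.2956 0.4191 0.07  ]
soap [0.4418 0.1109 0.02  ]
soap [0.5106 0.1151 0.02  ]
spoon [ 0.467  -0.0357  0.02  ]
spoon [ 0.4972 -0.2034  0.01  ]
```

The per-camera fits agree to 2 mm in position, and their average yaw is about 0.2°. I'll use unit = (0.622, 0.044) with yaw about 0.003. The cereal box (y < -0.27, 191 mm high) and the pan (y > 0.33) are clear of the working area. First I'll rise, square the tool and close the fingers.

```bash
python3 -m jog '[{"z":-0.04,"hand":1},{"z":-0.04,"hand":1},{"az":8.07,"hand":1},{"az":8.07,"hand":1},{"az":8.07,"hand":1},{"x":0.02,"y":-0.05,"hand":1},{"x":0.02,"y":-0.05,"hand":1},{"x":0.02,"y":-0.05,"hand":1},{"x":0.02,"y":-0.05,"hand":1},{"x":0.02,"y":-0.05,"hand":1}]' 20; python3 -c "
from workcell import env;print(env.sense()['q'])"
```

```text
[ 1.03990534  0.47699619  0.0223849   1.55540258 -0.01152109  1.10927436
 -0.08311075]invalid input at $[0]: expected keys x, y, z, ax, ay, az, hand
```

```bash
python3 -m jog '[{"x":0,"y":0,"z":-0.04,"ax":0,"ay":0,"az":0,"hand":1},{"x":0,"y":0,"z":-0.04,"ax":0,"ay":0,"az":0,"hand":1},{"x":0,"y":0,"z":0,"ax":0,"ay":0,"az":8.07,"hand":1},{"x":0,"y":0,"z":0,"ax":0,"ay":0,"az":8.07,"hand":1},{"x":0,"y":0,"z":0,"ax":0,"ay":0,"az":8.07,"hand":1},{"x":0.02,"y":-0.05,"z":0,"ax":0,"ay":0,"az":0,"hand":1},{"x":0.02,"y":-0.05,"z":0,"ax":0,"ay":0,"az":0,"hand":1},{"x":0.02,"y":-0.05,"z":0,"ax":0,"ay":0,"az":0,"hand":1},{"x":0.02,"y":-0.05,"z":0,"ax":0,"ay":0,"az":0,"hand":1},{"x":0.02,"y":-0.05,"z":0,"ax":0,"ay":0,"az":0,"hand":1}]' 20; python3 -c "
from workcell import env;print(env.sense()['q'])"
```

```text
time_s: 1.95
tcp_pos: [0.3774, -0.3638, 0.3829]
eef_rot: [0.0, 1.0, 0.0, 0.0]
wrist_force: [0.8, -0.0, 0.1]
gripper_width: 0.0006
grasp_force: 0.0
[ 0.66387957  0.15801547 -0.01795916  1.81152178  0.00308309  1.17141445
 -0.92557073]
```

```bash
python3 -m jog '[{"x":0.01,"y":-0.055,"z":0,"ax":0,"ay":0,"az":0,"hand":1},{"x":0.01,"y":-0.055,"z":0,"ax":0,"ay":0,"az":0,"hand":1},{"x":0.01,"y":-0.055,"z":0,"ax":0,"ay":0,"az":0,"hand":1},{"x":0.01,"y":-0.055,"z":0,"ax":0,"ay":0,"az":0,"hand":1},{"x":0.01,"y":-0.055,"z":0,"ax":0,"ay":0,"az":0,"hand":1},{"x":0.01,"y":-0.055,"z":0,"ax":0,"ay":0,"az":0,"hand":1},{"x":0.01,"y":-0.055,"z":0,"ax":0,"ay":0,"az":0,"hand":1},{"x":0,"y":-0.026,"z":0,"ax":0,"ay":0,"az":0,"hand":1},{"x":0,"y":0,"z":0,"ax":0,"ay":8.75,"az":0,"hand":1},{"x":0,"y":0,"z":0,"ax":0,"ay":8.75,"az":0,"hand":1}]'; python3 -m jog '[{"x":0,"y":0,"z":0,"ax":0,"ay":8.75,"az":0,"hand":1},{"x":0,"y":0,"z":0,"ax":0,"ay":8.75,"az":0,"hand":1},{"x":0,"y":0,"z":0,"ax":0,"ay":0,"az":0,"hand":1},{"x":0,"y":0,"z":0,"ax":0,"ay":0,"az":0,"hand":1}]';python3 -c "
from workcell import env;print(env.sense()['q'])"
```

```text
time_s: 3.2
tcp_pos: [0.4472, 0.0461, 0.383]
eef_rot: [-0.0, 0.988, 0.001, 0.155]
wrist_force: [-0.8, -0.2, 0.4]
gripper_width: 0.0003
grasp_force: 0.0
time_s: 3.7
tcp_pos: [0.4473, 0.0455, 0.3833]
eef_rot: [-0.0, 0.954, -0.0, 0.3]
wrist_force: [0.2, -0.6, 0.6]
gripper_width: 0.0005
grasp_force: 0.0
[ 0.21946562 -0.20175144 -0.47875481  2.25598181  0.14306355  0.48020837
 -1.95710552]
```

```bash
python3 -m jog '[{"x":-0.018,"y":0,"z":0.046,"ax":0,"ay":0,"az":0,"hand":1},{"x":-0.018,"y":0,"z":0.046,"ax":0,"ay":0,"az":0,"hand":1},{"x":-0.018,"y":0,"z":0.046,"ax":0,"ay":0,"az":0,"hand":1},{"x":0,"y":0,"z":0.03,"ax":0,"ay":0,"az":0,"hand":1},{"x":0,"y":0,"z":0.03,"ax":0,"ay":0,"az":0,"hand":1},{"x":0,"y":0,"z":0.03,"ax":0,"ay":0,"az":0,"hand":1},{"x":0,"y":0,"z":0,"ax":0,"ay":0,"az":0,"hand":1},{"x":0,"y":0,"z":0,"ax":0,"ay":0,"az":0,"hand":1}]';python3 - <<'E'
from h import *
s=env.sense();print(s['q'],s['tcp_pos'])
for c,z in(("side",520),("top",640)):
    im=env.snapshot(c)[:,:,::-1].copy();cv2.imwrite(f"pics/{c}1.png",im)
    p=s['tcp_pos']+.08*np.array([.5736,0,-.8192]);e=p-.01*np.array([.8192,0,.5736])
    im=cv2.resize(im,None,fx=4,fy=4,interpolation=2)
    for P in(p,e,w([.622,.044,.003],(-45,3,58.6))[0]):cv2.circle(im,tuple(int(v) for v in proj(c,P)[0]*4+2),4,(0,0,255),1)
    cv2.imwrite(f"pics/{c}1c.png",im[z:z+(500 if c=="side" else 330),660:1460])
E
```

```text
time_s: 4.7
tcp_pos: [0.5037, 0.0365, 0.2376]
eef_rot: [0.008, 0.957, -0.004, 0.291]
wrist_force: [-1.0, -0.0, 0.3]
gripper_width: 0.0005
grasp_force: 0.0
[-0.1134  0.1378 -0.1827  2.3461  1.1503  0.2199 -2.9488] [0.5037 0.0365 0.2376]
```

View pics/side1c.png

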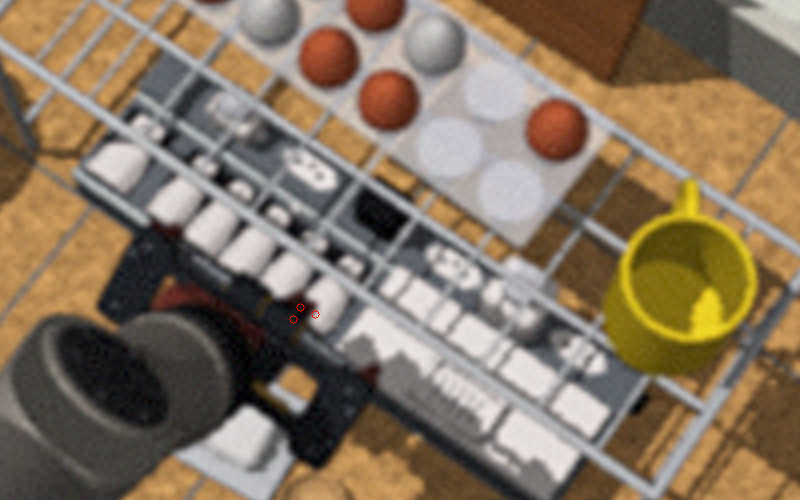

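The tip stopped short: joint 7 ran into its limit (-2.95) and joint 6 is close to its own. I need the other half turn of the tool. I'll fit a simple kinematic model to the recorded joint/TCP pairs so I can choose a lean that stays within range.

```bash
cat > kin.py <<'E'
import numpy as np,itertools
from scipy.spatial.transform import Rotation as R
from scipy.optimize import least_squares
np.set_printoptions(precision=3,suppress=True)
D=[([1.0399,.477,.0224,1.5554,-.0115,1.1093,-.0831],[.277,-.6156,.3027],[0,.9777,.2098,0]),
([.66388,.15802,-.01796,1.81152,.00308,1.17141,-.92557],[.3774,-.3638,.3829],[0,1,0,0]),
([.21947,-.20175,-.47875,2.25598,.14306,.48021,-1.95711],[.4473,.0455,.3833],[0,.954,0,.3]),
([-.1134,.1378,-.1827,2.3461,1.1503,.2199,-2.9488],[.5037,.0365,.2376],[.008,.957,-.004,.291])]
def fk(q,p,s):
    h,L1,L2,L3,yaw,roll,a,x0,y0=p
    r=R.from_euler('z',s[0]*q[0]+yaw);P=np.array([x0,y0,h])
    r=r*R.from_euler('y',q[1])*R.from_euler('z',s[1]*q[2]);P=P+r.apply([a,0,L1])
    r=r*R.from_euler('y',q[3]);P=P+r.apply([-a,0,L2]);r=r*R.from_euler('z',s[2]*q[4])
    r=r*R.from_euler('y',q[5]);P=P+r.apply([0,0,L3]);r=r*R.from_euler('z',s[3]*q[6]+roll);return P,r
def wxyz(o):return R.from_quat(np.roll(o,-1))
if __name__=="__main__":
    best=None
    for s in itertools.product([-1,1],repeat=4):
        for roll in(0,1.57,3.14,-1.57):
            def f(p):
                o=[]
                for q,t,e in D:
                    P,r=fk(q,p,s);o+=[(P-t),.2*(r*wxyz(e).inv()).as_rotvec()]
                return np.concatenate(o)
            z=least_squares(f,[.35,.4,.4,.2,0,roll,0,0,0])
            if best is None or z.cost<best[0]:best=(z.cost,s,z.x,np.abs(z.fun).max())
    print(best);np.save("kin.npy",np.r_[best[2],best[1]])
    p,s=best[2],best[1]
    lo=np.array([-2.96,-.34,-1.41,.24,-1.37,.17,-2.96]);hi=np.array([2.96,2.1,1.46,2.44,4.51,1.92,2.96])
    rng=np.random.default_rng(0)
    for lean in(30,35,40):
      for half in(0,180):
        th=np.radians(lean);E=R.from_euler('y',-th)*R.from_quat([1,0,0,0])*R.from_euler('z',half,degrees=True)
        for nm,y,z,x in(("pre",3,110,-75),("key1",3,53.5,-48),("key5",139,53.5,-48),("tab0",-121,69,-45),("tab1",71,69,-45)):
            T=np.array([.622+x/1e3-.08*np.sin(th)+.01*np.cos(th),.044+y/1e3,z/1e3+.08*np.cos(th)+.01*np.sin(th)])
            b=None
            for _ in range(12):
                r=least_squares(lambda q:np.concatenate([(fk(q,p,s)[0]-T)*10,2*(fk(q,p,s)[1]*E.inv()).as_rotvec(),.003*(q-(lo+hi)/2)/(hi-lo)]),rng.uniform(lo,hi),bounds=(lo,hi))
                if b is None or r.cost<b.cost:b=r
            print(lean,half,nm,b.x,"err",np.abs(b.fun[:6]).max())
E
python3 kin.py
```

```text
(np.float64(0.00011218263298677303), (-1, -1, -1, -1), array([ 0.297,  0.503,  0.438,  0.261, -0.057,  1.519,  0.02 , -0.009,
       -0.034]), np.float64(0.005977800098516117))
30 0 pre [-0.933  0.378  0.786  2.312 -1.37   0.17  -0.497] err 0.010800128133368097
30 0 key1 [ 0.409  0.579 -0.801  2.281  1.841  0.488  2.788] err 9.227014325930076e-07
30 0 key5 [ 0.09   0.63  -0.782  2.172  1.667  0.634  2.732] err 7.360464617242601e-07
30 0 tab0 [-0.836  0.718  1.123  2.281  4.507  0.664  0.029] err 6.812435633169372e-07
30 0 tab1 [ 0.301  0.594 -0.864  2.225  1.688  0.586  2.828] err 8.256432140713203e-07
30 180 pre [ 0.718  0.609 -1.225  2.316  1.622  0.673 -0.122] err 8.401110079720132e-07
30 180 key1 [ 0.558  0.692 -1.012  2.281  1.824  0.646 -0.275] err 8.276864672336488e-07
30 180 key5 [ 0.127  0.653 -0.835  2.172  1.677  0.67  -0.403] err 8.738303077183124e-07
30 180 tab0 [ 0.961  0.776 -1.192  2.281  1.775  0.634  0.069] err 6.700710550297112e-07
30 180 tab1 [ 0.356  0.634 -0.944  2.225  1.698  0.645 -0.301] err 8.896518583487688e-07
35 0 pre [ 0.     0.296 -0.309  2.383  2.12   
[... 1012 characters left out ...]
key5 [-0.22   0.555 -0.437  2.285  2.103  0.61   2.186] err 8.638876658473393e-07
40 0 tab0 [-0.127  0.434  0.212  2.408  3.511  0.418  1.216] err 1.2409236083144239e-06
40 0 tab1 [-0.132  0.475 -0.356  2.347  2.283  0.504  2.108] err 1.0814644992862726e-06
40 180 pre [ 0.6    0.516 -1.058  2.44   2.083  0.645 -0.615] err 0.012663003735785574
40 180 key1 [ 0.412  0.63  -0.82   2.404  2.312  0.69  -0.798] err 7.886795000700924e-07
40 180 key5 [-0.014  0.628 -0.695  2.285  2.056  0.745 -0.836] err 7.642635568425165e-07
40 180 tab0 [ 0.933  0.738 -1.087  2.408  2.314  0.635 -0.435] err 7.301292785593317e-07
40 180 tab1 [ 0.217  0.59  -0.786  2.347  2.135  0.697 -0.783] err 8.147020699439165e-07
```

The model fits to about 6 mm, and the half-turned tool with a 30–35° lean sits comfortably in range (q6 about 0.65, q7 about -0.3). I'll back off, make the half turn and come in again.

```bash
python3 -m jog '[{"x":0,"y":0,"z":-0.03,"ax":0,"ay":0,"az":0,"hand":1},{"x":0,"y":0,"z":-0.03,"ax":0,"ay":-4,"az":0,"hand":1},{"x":0,"y":0,"z":0,"ax":0,"ay":0,"az":-10,"hand":1},{"x":0,"y":0,"z":0,"ax":0,"ay":0,"az":-10,"hand":1},{"x":0,"y":0,"z":0,"ax":0,"ay":0,"az":-10,"hand":1},{"x":0,"y":0,"z":0,"ax":0,"ay":0,"az":-10,"hand":1},{"x":0,"y":0,"z":0,"ax":0,"ay":0,"az":-10,"hand":1},{"x":0,"y":0,"z":0,"ax":0,"ay":0,"az":-10,"hand":1},{"x":0,"y":0,"z":0,"ax":0,"ay":0,"az":-10,"hand":1},{"x":0,"y":0,"z":0,"ax":0,"ay":0,"az":-10,"hand":1}]'; python3 -m jog '[{"x":0,"y":0,"z":0,"ax":0,"ay":0,"az":-10,"hand":1},{"x":0,"y":0,"z":0,"ax":0,"ay":0,"az":-10,"hand":1},{"x":0,"y":0,"z":0,"ax":0,"ay":0,"az":-10,"hand":1},{"x":0,"y":0,"z":0,"ax":0,"ay":0,"az":-10,"hand":1},{"x":0,"y":0,"z":0,"ax":0,"ay":0,"az":-10,"hand":1},{"x":0,"y":0,"z":0,"ax":0,"ay":0,"az":-10,"hand":1},{"x":0,"y":0,"z":0,"ax":0,"ay":0,"az":-10,"hand":1},{"x":0,"y":0,"z":0,"ax":0,"ay":0,"az":-10,"hand":1},{"x":0,"y":0,"z":0,"ax":0,"ay":0,"az":-10,"hand":1},{"x":0,"y":0,"z":0,"ax":0,"ay":0,"az":-10,"hand":1}]';cat > st.py <<'E'
from h import *
import sys
from scipy.spatial.transform import Rotation as R
s=env.sense();r=R.from_quat(np.roll(s['eef_rot'],-1)).as_matrix();print("t",s['time_s'],"q",s['q']);print("tcp",s['tcp_pos'],"F",s['wrist_force']);print(r)
x,y,z=r.T
e=s['tcp_pos']+.08*z-.01*x*np.sign(x[2]);u=np.array([.622,.044,0]);c=.003
d=e-u;print("edge unit mm",1e3*np.array([d[0]+c*d[1],d[1]-c*d[0],d[2]]))
th=np.radians(float(sys.argv[1]) if len(sys.argv)>1 else 30);sg=np.sign(x[0])
G=np.c_[[sg*np.cos(th),0,sg*np.sin(th)],[0,-sg,0],[np.sin(th),0,-np.cos(th)]]
print("turn to goal (tool, deg)",np.degrees(R.from_matrix(r.T@G).as_rotvec()))
if len(sys.argv)>4:
    g=np.array([float(v) for v in sys.argv[2:5]])/1e3; W=u+[g[0]-c*g[1],g[1]+c*g[0],g[2]]
    T=W-.08*G[:,2]+.01*G[:,0]*sg; print("shift tool mm, present axes",1e3*r.T@(T-s['tcp_pos']),"after turn",1e3*G.T@(T-s['tcp_pos']))
E
python3 st.py 30 -75 3 110
```

```text
time_s: 6.05
tcp_pos: [0.4767, 0.0326, 0.2794]
eef_rot: [0.185, 0.741, 0.614, 0.199]
wrist_force: [-0.8, 0.1, 0.0]
gripper_width: 0.0007
grasp_force: 0.0
time_s: 7.3
tcp_pos: [0.4766, 0.0327, 0.2793]
eef_rot: [0.271, 0.006, 0.962, -0.014]
wrist_force: [-0.5, -0.3, 0.5]
gripper_width: 0.0009
grasp_force: 0.0
t 7.3 q [ 0.0951  0.0288 -0.3929  2.3208  0.6274  0.331   0.715 ]
tcp [0.4766 0.0327 0.2793] F [-0.493  -0.2632  0.5364]
[[-0.8528  0.0181  0.5218]
 [ 0.0031  0.9996 -0.0297]
 [-0.5222 -0.0237 -0.8525]]
edge unit mm [-112.1804  -13.3402  205.9238]
turn to goal (tool, deg) [-1.699   1.4742 -0.1976]
shift tool mm, present axes [ 16.4122  17.0625 100.9834] after turn [ 13.7488  14.1071 101.8337]
```

```bash
python3 -m jog '[{"x":0,"y":0,"z":0,"ax":-1.7,"ay":1.5,"az":-0.2,"hand":1},{"x":0.0035,"y":0.0035,"z":0.025,"ax":0,"ay":0,"az":0,"hand":1},{"x":0.0035,"y":0.0035,"z":0.025,"ax":0,"ay":0,"az":0,"hand":1},{"x":0.0035,"y":0.0035,"z":0.025,"ax":0,"ay":0,"az":0,"hand":1},{"x":0.0035,"y":0.0035,"z":0.025,"ax":0,"ay":0,"az":0,"hand":1},{"x":0,"y":0,"z":0,"ax":0,"ay":0,"az":0,"hand":1}]'; python3 st.py 30 -48 3 70
```

```text
time_s: 8.05
tcp_pos: [0.5143, 0.0473, 0.1846]
eef_rot: [0.257, 0.002, 0.966, 0.001]
wrist_force: [-0.5, -0.6, -1.0]
gripper_width: 0.0007
grasp_force: 0.0
t 8.05 q [-0.13    0.2674 -0.1692  2.3262  1.3278  0.1879  0.0088]
tcp [0.5143 0.0473 0.1846] F [-0.5152 -0.5628 -1.023 ]
[[-0.8674  0.0029  0.4975]
 [ 0.0039  1.      0.0011]
 [-0.4975  0.0029 -0.8674]]
edge unit mm [-76.5396   3.6601 110.218 ]
turn to goal (tool, deg) [ 0.0608 -0.1635 -0.2263]
shift tool mm, present axes [-4.522  -0.4841 49.0581] after turn [-4.3801 -0.4496 49.0713]
```

```bash
python3 -m jog '[{"x":-0.001,"y":0,"z":0.012,"ax":0,"ay":0,"az":0,"hand":1},{"x":-0.001,"y":0,"z":0.012,"ax":0,"ay":0,"az":0,"hand":1},{"x":-0.001,"y":0,"z":0.012,"ax":0,"ay":0,"az":0,"hand":1},{"x":-0.001,"y":0,"z":0.006,"ax":0,"ay":0,"az":0,"hand":1},{"x":0,"y":0,"z":0,"ax":0,"ay":0,"az":0,"hand":1}]'; python3 st.py 30 -48 3 53.5
```

```text
time_s: 8.68
tcp_pos: [0.5393, 0.0469, 0.1522]
eef_rot: [0.259, 0.003, 0.966, 0.001]
wrist_force: [-0.3, -0.6, -1.1]
gripper_width: 0.0003
grasp_force: 0.0
t 8.675 q [-0.0864  0.3707 -0.2044  2.2907  1.7     0.2024 -0.3434]
tcp [0.5393 0.0469 0.1522] F [-0.2775 -0.6377 -1.1089]
[[-0.8658  0.0051  0.5004]
 [ 0.0064  1.      0.001 ]
 [-0.5004  0.004  -0.8658]]
edge unit mm [-51.2784   3.1814  77.9111]
turn to goal (tool, deg) [ 0.0559  0.0266 -0.3668]
shift tool mm, present axes [ 9.3388 -0.1116 22.7801] after turn [ 9.3287 -0.0297 22.7845]
```

```bash
python3 -m jog '[{"x":0.003,"y":0,"z":0.008,"ax":0,"ay":0,"az":0,"hand":1},{"x":0.004,"y":0,"z":0.0075,"ax":0,"ay":0,"az":0,"hand":1},{"x":0,"y":0,"z":0,"ax":0,"ay":0,"az":0,"hand":1}]'; python3 -m jog '[{"x":0.001,"y":0,"z":0.0017,"ax":0,"ay":0,"az":0,"hand":1},{"x":0.001,"y":0,"z":0.0017,"ax":0,"ay":0,"az":0,"hand":1},{"x":0,"y":0,"z":0,"ax":0,"ay":0,"az":0,"hand":1}]'; python3 -m jog '[{"x":0.001,"y":0,"z":0.0017,"ax":0,"ay":0,"az":0,"hand":1},{"x":0,"y":0,"z":0,"ax":0,"ay":0,"az":0,"hand":1}]';python3 st.py 30 -48 3 53.5
```

```text
time_s: 9.05
tcp_pos: [0.5405, 0.0472, 0.1347]
eef_rot: [0.259, 0.002, 0.966, 0.001]
wrist_force: [-0.6, -0.3, -0.0]
gripper_width: 0.0003
grasp_force: 0.0
time_s: 9.43
tcp_pos: [0.5409, 0.0477, 0.1306]
eef_rot: [0.259, 0.002, 0.966, 0.001]
wrist_force: [-0.6, -0.1, 1.7]
gripper_width: 0.0006
grasp_force: 1.2
time_s: 9.68
tcp_pos: [0.5407, 0.0478, 0.1282]
eef_rot: [0.258, 0.002, 0.966, 0.001]
wrist_force: [-0.9, -0.4, 1.6]
gripper_width: 0.0005
grasp_force: 1.1
t 9.675 q [-0.0105  0.433  -0.2956  2.2911  1.8941  0.2577 -0.521 ]
tcp [0.5407 0.0478 0.1282] F [-0.9265 -0.4359  1.6497]
[[-0.8664  0.003   0.4993]
 [ 0.0042  1.      0.0014]
 [-0.4993  0.0033 -0.8664]]
edge unit mm [-50.0412   4.1027  53.8952]
turn to goal (tool, deg) [ 0.0784 -0.0462 -0.2426]
shift tool mm, present axes [-1.5135 -0.9401  1.3535] after turn [-1.5085 -0.9446  1.356 ]
```

```bash
python3 -m jog '[{"x":0.0005,"y":0,"z":0.0009,"ax":0,"ay":0,"az":0,"hand":1},{"x":0,"y":0,"z":0,"ax":0,"ay":0,"az":0,"hand":1}]';python3 -m jog '[{"x":0.0005,"y":0,"z":0.0009,"ax":0,"ay":0,"az":0,"hand":1},{"x":0,"y":0,"z":0,"ax":0,"ay":0,"az":0,"hand":1}]'; python3 -m jog '[{"x":0.0005,"y":0,"z":0.0009,"ax":0,"ay":0,"az":0,"hand":1},{"x":0,"y":0,"z":0,"ax":0,"ay":0,"az":0,"hand":1}]'
```

```text
time_s: 9.93
tcp_pos: [0.5406, 0.0478, 0.1271]
eef_rot: [0.258, 0.002, 0.966, 0.001]
wrist_force: [-1.3, -0.6, 1.6]
gripper_width: 0.0004
grasp_force: 1.0
time_s: 10.18
tcp_pos: [0.5406, 0.0479, 0.1263]
eef_rot: [0.259, 0.002, 0.966, 0.001]
wrist_force: [-3.4, -1.0, 4.0]
gripper_width: 0.0005
grasp_force: 2.8
time_s: 10.42
tcp_pos: [0.5407, 0.0479, 0.1258]
eef_rot: [0.259, 0.002, 0.966, 0.001]
wrist_force: [-6.6, -2.0, 12.2]
gripper_width: 0.0005
grasp_force: 6.9
```

```bash
python3 -m jog '[{"x":-0.0007,"y":0,"z":-0.0012,"ax":0,"ay":0,"az":0,"hand":1},{"x":0,"y":0,"z":0,"ax":0,"ay":0,"az":0,"hand":1}]';python3 -m jog '[{"x":0,"y":0.005,"z":0,"ax":0,"ay":0,"az":0,"hand":1},{"x":0,"y":0.005,"z":0,"ax":0,"ay":0,"az":0,"hand":1},{"x":0,"y":0.005,"z":0,"ax":0,"ay":0,"az":0,"hand":1},{"x":0,"y":0.005,"z":0,"ax":0,"ay":0,"az":0,"hand":1}]';python3 st.py 30 -50 139 53.5
```

```text
time_s: 10.68
tcp_pos: [0.5408, 0.0479, 0.1267]
eef_rot: [0.259, 0.002, 0.966, 0.001]
wrist_force: [-1.6, -0.1, 0.6]
gripper_width: 0.0006
grasp_force: 1.0
time_s: 11.18
tcp_pos: [0.541, 0.0666, 0.1266]
eef_rot: [0.259, 0.003, 0.966, -0.0]
wrist_force: [-0.5, -6.2, 2.4]
gripper_width: 0.0005
grasp_force: 2.9
t 11.175 q [-0.0547  0.4399 -0.2978  2.2852  1.8497  0.2831 -0.5178]
tcp [0.541  0.0666 0.1266] F [-0.4636 -6.1572  2.4286]
[[-0.866   0.0059  0.5   ]
 [ 0.0057  1.     -0.0018]
 [-0.5     0.0013 -0.866 ]]
edge unit mm [-49.5792  22.6311  52.362 ]
turn to goal (tool, deg) [-0.1059 -0.0011 -0.3276]
shift tool mm, present axes [  0.7648 116.272   -1.5859] after turn [  0.1    116.2772  -1.371 ]
```

```bash
python3 -m jog '[{"x":0,"y":0.006,"z":0,"ax":0,"ay":0,"az":0,"hand":1},{"x":0,"y":0.006,"z":0,"ax":0,"ay":0,"az":0,"hand":1},{"x":0,"y":0.006,"z":0,"ax":0,"ay":0,"az":0,"hand":1},{"x":0,"y":0.006,"z":0,"ax":0,"ay":0,"az":0,"hand":1}]';python3 -m jog '[{"x":0,"y":0.006,"z":0,"ax":0,"ay":0,"az":0,"hand":1},{"x":0,"y":0.006,"z":0,"ax":0,"ay":0,"az":0,"hand":1},{"x":0,"y":0.006,"z":0,"ax":0,"ay":0,"az":0,"hand":1},{"x":0,"y":0.006,"z":0,"ax":0,"ay":0,"az":0,"hand":1}]';python3 st.py 30 -50 139 53.5
```

```text
time_s: 11.68
tcp_pos: [0.5408, 0.0929, 0.1267]
eef_rot: [0.258, 0.001, 0.966, 0.002]
wrist_force: [0.0, -0.2, -0.2]
gripper_width: 0.0001
grasp_force: 0.9
time_s: 12.18
tcp_pos: [0.5408, 0.117, 0.1269]
eef_rot: [0.258, 0.001, 0.966, 0.002]
wrist_force: [-0.6, -0.5, 1.5]
gripper_width: 0.0003
grasp_force: 0.6
t 12.175 q [-0.1602  0.451  -0.3043  2.2613  1.7236  0.3289 -0.4843]
tcp [0.5408 0.117  0.1269] F [-0.6398 -0.486   1.4806]
[[-0.8665  0.0017  0.4991]
 [ 0.0038  1.      0.0031]
 [-0.4991  0.0045 -0.8665]]
edge unit mm [-49.6838  73.4508  52.5441]
turn to goal (tool, deg) [ 0.1751 -0.0578 -0.215 ]
shift tool mm, present axes [ 0.2948 65.8334 -0.8937] after turn [ 0.0468 65.831  -1.095 ]
```

```bash
python3 -m jog '[{"x":0,"y":0.006,"z":0,"ax":0,"ay":0,"az":0,"hand":1},{"x":0,"y":0.006,"z":0,"ax":0,"ay":0,"az":0,"hand":1},{"x":0,"y":0.006,"z":0,"ax":0,"ay":0,"az":0,"hand":1},{"x":0,"y":0.006,"z":0,"ax":0,"ay":0,"az":0,"hand":1},{"x":0,"y":0.006,"z":0,"ax":0,"ay":0,"az":0,"hand":1}]';python3 -m jog '[{"x":0,"y":0.006,"z":0,"ax":0,"ay":0,"az":0,"hand":1},{"x":0,"y":0.006,"z":0,"ax":0,"ay":0,"az":0,"hand":1},{"x":0,"y":0.006,"z":0,"ax":0,"ay":0,"az":0,"hand":1},{"x":0,"y":0.006,"z":0,"ax":0,"ay":0,"az":0,"hand":1},{"x":0,"y":0.006,"z":0,"ax":0,"ay":0,"az":0,"hand":1},{"x":0,"y":0.006,"z":0,"ax":0,"ay":0,"az":0,"hand":1},{"x":0,"y":0,"z":0,"ax":0,"ay":0,"az":0,"hand":1}]';python3 st.py 30 -50 139 53.5
```

```text
time_s: 12.8
tcp_pos: [0.5411, 0.1462, 0.127]
eef_rot: [0.259, 0.002, 0.966, 0.001]
wrist_force: [-0.4, -1.8, 2.6]
gripper_width: 0.0007
grasp_force: 1.4
time_s: 13.68
tcp_pos: [0.5409, 0.1836, 0.1271]
eef_rot: [0.258, 0.001, 0.966, 0.002]
wrist_force: [-0.2, 0.1, -0.2]
gripper_width: 0.0002
grasp_force: 0.1
t 13.675 q [-0.2743  0.4776 -0.3326  2.2098  1.5708  0.4047 -0.4397]
tcp [0.5409 0.1836 0.1271] F [-0.1793  0.0997 -0.1754]
[[-0.8665  0.0005  0.4991]
 [ 0.003   1.      0.0041]
 [-0.4991  0.0051 -0.8665]]
edge unit mm [-49.4195 140.0774  52.7908]
turn to goal (tool, deg) [ 0.2362 -0.058  -0.1704]
shift tool mm, present axes [ 0.2249 -0.7152 -0.9167] after turn [ 0.2261 -0.7183 -0.914 ]
```

```bash
python3 -m jog '[{"x":0.0003,"y":0,"z":0.0006,"ax":0,"ay":0,"az":0,"hand":1},{"x":0,"y":0,"z":0,"ax":0,"ay":0,"az":0,"hand":1}]';python3 -m jog '[{"x":-0.004,"y":0,"z":-0.007,"ax":0,"ay":0,"az":0,"hand":1},{"x":0,"y":0,"z":0,"ax":0,"ay":0,"az":0,"hand":1}]'; python3 - <<'E'
from h import *
o=[]
for c,(y0,x0) in(("side",(120,180)),("top",(170,170))):
    im=env.snapshot(c)[:,:,::-1].copy();cv2.imwrite(f"pics/{c}2.png",im)
    o.append(cv2.resize(im[y0:y0+(90 if c=="side" else 60),x0:x0+150],None,fx=5,fy=5,interpolation=2)[:300 if c=="top" else 299])
cv2.imwrite("pics/c2.png",np.vstack(o))
E
```

```text
time_s: 13.92
tcp_pos: [0.5411, 0.1827, 0.1266]
eef_rot: [0.259, 0.001, 0.966, 0.002]
wrist_force: [-1.0, 2.1, 3.5]
gripper_width: 0.0002
grasp_force: 1.6
time_s: 14.18
tcp_pos: [0.5414, 0.1815, 0.1347]
eef_rot: [0.259, 0.002, 0.966, 0.001]
wrist_force: [-0.1, 0.4, 0.2]
gripper_width: 0.0006
grasp_force: 0.0
```

View pics/c2.png

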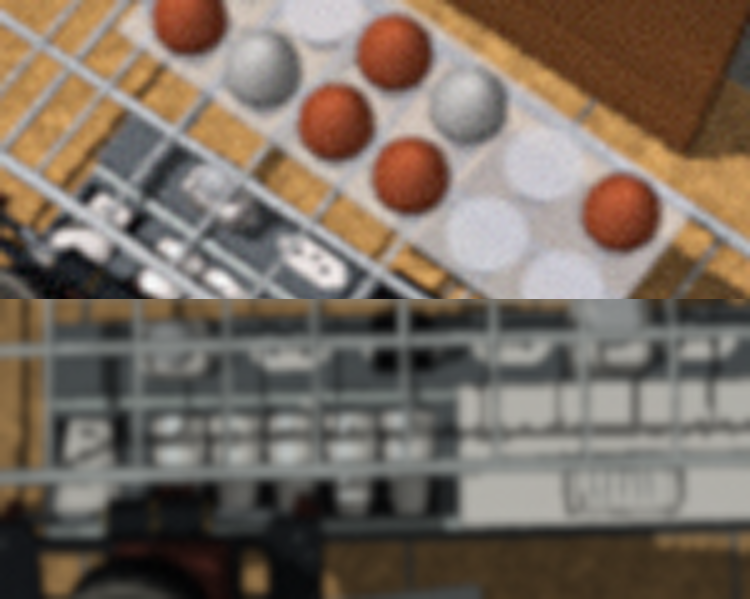

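All five keys now show a bright far half and a shaded near half (off) in the top view (crop columns 150–430, rows 415–500). The fridge key at (85,465) looks as it did before. Next I'll back out and move over to the tab.

```bash
python3 -m jog '[{"x":0,"y":0,"z":-0.025,"ax":0,"ay":0,"az":0,"hand":1},{"x":0,"y":0,"z":-0.025,"ax":0,"ay":0,"az":0,"hand":1},{"x":0,"y":-0.043,"z":0,"ax":0,"ay":0,"az":0,"hand":1},{"x":0,"y":-0.043,"z":0,"ax":0,"ay":0,"az":0,"hand":1},{"x":0,"y":-0.043,"z":0,"ax":0,"ay":0,"az":0,"hand":1},{"x":0,"y":-0.043,"z":0,"ax":0,"ay":0,"az":0,"hand":1},{"x":0,"y":-0.043,"z":0,"ax":0,"ay":0,"az":0,"hand":1},{"x":0,"y":-0.043,"z":0,"ax":0,"ay":0,"az":0,"hand":1},{"x":0,"y":0,"z":0,"ax":0,"ay":0,"az":0,"hand":1}]';python3 st.py 30 -46 -121 88
```

```text
time_s: 15.4
tcp_pos: [0.5148, -0.0651, 0.1752]
eef_rot: [0.256, 0.008, 0.967, -0.001]
wrist_force: [-0.5, 0.3, 0.1]
gripper_width: 0.0002
grasp_force: 0.0
t 15.4 q [ 0.4948  0.3339 -0.5557  2.3036  1.4321  0.1756  0.1827]
tcp [ 0.5148 -0.0651  0.1752] F [-0.4622  0.3073  0.074 ]
[[-0.8683  0.015   0.4958]
 [ 0.0141  0.9999 -0.0055]
 [-0.4958  0.0022 -0.8684]]
edge unit mm [ -76.5135 -109.1993  100.803 ]
turn to goal (tool, deg) [-0.3155 -0.2756 -0.8076]
shift tool mm, present axes [-19.9599 -11.5828  26.2816] after turn [-19.6672 -12.0068  26.312 ]
```

```bash
python3 -m jog '[{"x":-0.01,"y":-0.004,"z":0.013,"ax":-0.3,"ay":-0.3,"az":-0.8,"hand":1},{"x":-0.0095,"y":-0.004,"z":0.013,"ax":0,"ay":0,"az":0,"hand":1},{"x":0,"y":-0.004,"z":0,"ax":0,"ay":0,"az":0,"hand":1},{"x":0,"y":0,"z":0,"ax":0,"ay":0,"az":0,"hand":1}]';python3 st.py 30 -46 -121 76; python3 - <<'E'
from h import *
o=[]
s=env.sense()
for c,(y0,x0) in(("side",(175,230)),("top",(170,220))):
    im=env.snapshot(c)[:,:,::-1].copy();cv2.imwrite(f"pics/{c}3.png",im)
    im=cv2.resize(im,None,fx=5,fy=5,interpolation=2)
    for y in(-26,26): cv2.circle(im,tuple(int(v) for v in proj(c,w([.622,.044,.003],(-43,-121+y,74)))[0]*5+2),4,(0,0,255),1)
    o.append(im[y0*5:y0*5+300,x0*5:x0*5+600])
cv2.imwrite("pics/c3.png",np.vstack(o))
E
```

```text
time_s: 15.9
tcp_pos: [0.5455, -0.0701, 0.1629]
eef_rot: [0.259, -0.006, 0.966, 0.002]
wrist_force: [-0.3, 0.3, 0.4]
gripper_width: 0.0004
grasp_force: 0.0
t 15.9 q [ 0.4979  0.4033 -0.5519  2.246   1.5018  0.1815  0.171 ]
tcp [ 0.5455 -0.0701  0.1629] F [-0.2656  0.2764  0.3559]
[[-0.8653 -0.0128  0.501 ]
 [-0.0109  0.9999  0.0066]
 [-0.5011  0.0003 -0.8654]]
edge unit mm [ -45.4171 -113.5565   88.6995]
turn to goal (tool, deg) [0.3806 0.0699 0.626 ]
shift tool mm, present axes [ 6.8302 -7.0205 10.6734] after turn [ 6.7404 -7.0235 10.7283]
```

View pics/c3.png

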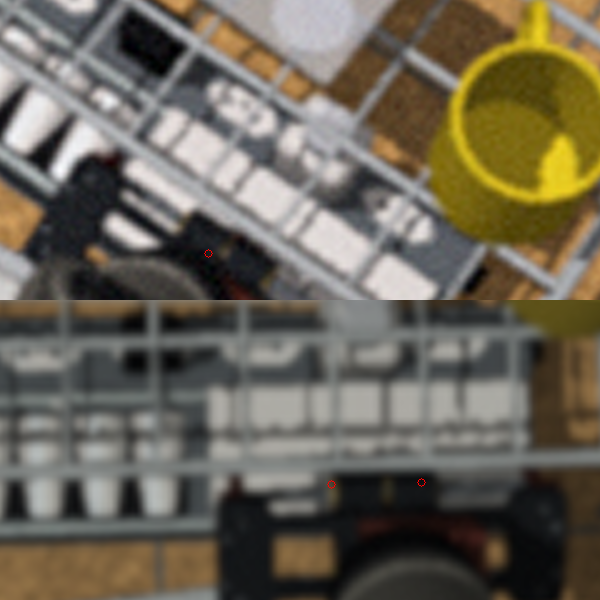

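The fingers sit between the two tab-end markers in the top view (columns 330–420, row 485), so the pad is lined up. I'll lower onto it.

```bash
python3 -m jog '[{"x":0.0035,"y":-0.002,"z":0.0055,"ax":0.4,"ay":0,"az":0.6,"hand":1},{"x":0.003,"y":-0.002,"z":0.005,"ax":0,"ay":0,"az":0,"hand":1},{"x":0,"y":0,"z":0,"ax":0,"ay":0,"az":0,"hand":1}]'; python3 -m jog '[{"x":0.001,"y":0,"z":0.0017,"ax":0,"ay":0,"az":0,"hand":1},{"x":0,"y":0,"z":0,"ax":0,"ay":0,"az":0,"hand":1}]'; python3 -m jog '[{"x":0.001,"y":0,"z":0.0017,"ax":0,"ay":0,"az":0,"hand":1},{"x":0,"y":0,"z":0,"ax":0,"ay":0,"az":0,"hand":1}]'; python3 st.py 30 -46 -118 68
```

```text
time_s: 16.38
tcp_pos: [0.5449, -0.0746, 0.1507]
eef_rot: [0.259, 0.0, 0.966, -0.0]
wrist_force: [-0.7, -0.6, 0.3]
gripper_width: 0.0004
grasp_force: 0.0
time_s: 16.62
tcp_pos: [0.5455, -0.0746, 0.1491]
eef_rot: [0.26, 0.0, 0.966, -0.0]
wrist_force: [0.5, 0.5, -0.3]
gripper_width: 0.0001
grasp_force: 0.1
time_s: 16.88
tcp_pos: [0.5456, -0.0746, 0.1471]
eef_rot: [0.26, 0.0, 0.966, -0.0]
wrist_force: [-1.1, 0.6, 2.7]
gripper_width: 0.0006
grasp_force: 1.1
t 16.875 q [ 0.5307  0.4468 -0.5869  2.2509  1.7008  0.2157 -0.0181]
tcp [ 0.5456 -0.0746  0.1471] F [-1.1276  0.5628  2.6677]
[[-0.8648  0.0003  0.502 ]
 [ 0.      1.     -0.0006]
 [-0.502  -0.0005 -0.8648]]
edge unit mm [ -45.2585 -118.5131   72.8637]
turn to goal (tool, deg) [-0.0354  0.1354 -0.0006]
shift tool mm, present axes [2.8957 0.4628 3.8566] after turn [2.8866 0.4605 3.8638]
```

```bash
python3 -m jog '[{"x":0.001,"y":0,"z":0.0017,"ax":0,"ay":0,"az":0,"hand":1},{"x":0.001,"y":0,"z":0.0017,"ax":0,"ay":0,"az":0,"hand":1},{"x":0,"y":0,"z":0,"ax":0,"ay":0,"az":0,"hand":1}]'; python3 -m jog '[{"x":0.0005,"y":0,"z":0.0009,"ax":0,"ay":0,"az":0,"hand":1},{"x":0,"y":0,"z":0,"ax":0,"ay":0,"az":0,"hand":1}]';python3 -m jog '[{"x":0.0005,"y":0,"z":0.0009,"ax":0,"ay":0,"az":0,"hand":1},{"x":0,"y":0,"z":0,"ax":0,"ay":0,"az":0,"hand":1}]'; python3 st.py 30 -46 -118 68
```

```text
time_s: 17.25
tcp_pos: [0.5456, -0.0746, 0.143]
eef_rot: [0.26, 0.0, 0.966, -0.0]
wrist_force: [-2.1, 0.4, 3.6]
gripper_width: 0.0003
grasp_force: 2.3
time_s: 17.5
tcp_pos: [0.5456, -0.0746, 0.1422]
eef_rot: [0.26, 0.0, 0.966, -0.0]
wrist_force: [-2.2, 0.8, 7.9]
gripper_width: 0.0004
grasp_force: 3.6
time_s: 17.75
tcp_pos: [0.5457, -0.0745, 0.1418]
eef_rot: [0.261, -0.0, 0.965, -0.001]
wrist_force: [-7.5, -0.3, 15.8]
gripper_width: 0.0005
grasp_force: 7.6
t 17.75 q [ 0.5485  0.4645 -0.6098  2.2522  1.7534  0.2335 -0.0627]
tcp [ 0.5457 -0.0745  0.1418] F [-7.4699 -0.3419 15.7571]
[[-0.8643  0.0001  0.5031]
 [-0.0005  1.     -0.0011]
 [-0.5031 -0.0012 -0.8643]]
edge unit mm [ -45.0296 -118.488    67.5945]
turn to goal (tool, deg) [-0.0603  0.2024  0.0282]
shift tool mm, present axes [ 0.3535  0.3943 -0.8042] after turn [ 0.3565  0.395  -0.8025]
```

```bash
python3 -m jog '[{"x":-0.0003,"y":0,"z":-0.0006,"ax":0,"ay":0,"az":0,"hand":1},{"x":0,"y":0.005,"z":0,"ax":0,"ay":0,"az":0,"hand":1},{"x":0,"y":0.005,"z":0,"ax":0,"ay":0,"az":0,"hand":1},{"x":0,"y":0.005,"z":0,"ax":0,"ay":0,"az":0,"hand":1},{"x":0,"y":0.005,"z":0,"ax":0,"ay":0,"az":0,"hand":1}]'; python3 -m jog '[{"x":0,"y":0.006,"z":0,"ax":0,"ay":0,"az":0,"hand":1},{"x":0,"y":0.006,"z":0,"ax":0,"ay":0,"az":0,"hand":1},{"x":0,"y":0.006,"z":0,"ax":0,"ay":0,"az":0,"hand":1},{"x":0,"y":0.006,"z":0,"ax":0,"ay":0,"az":0,"hand":1},{"x":0,"y":0.006,"z":0,"ax":0,"ay":0,"az":0,"hand":1}]'; python3 st.py 30 -46 83 68
```

```text
time_s: 18.38
tcp_pos: [0.5456, -0.0556, 0.1421]
eef_rot: [0.26, 0.001, 0.966, -0.001]
wrist_force: [-4.3, -1.9, 10.1]
gripper_width: 0.0005
grasp_force: 5.0
time_s: 19.0
tcp_pos: [0.5456, -0.0255, 0.142]
eef_rot: [0.26, 0.001, 0.966, -0.001]
wrist_force: [-4.4, -2.7, 11.0]
gripper_width: 0.0002
grasp_force: 5.4
t 19.0 q [ 0.4765  0.4702 -0.6643  2.2622  1.7293  0.3177 -0.1355]
tcp [ 0.5456 -0.0255  0.142 ] F [-4.4425 -2.734  11.039 ]
[[-0.8645  0.0022  0.5026]
 [ 0.0006  1.     -0.0032]
 [-0.5026 -0.0024 -0.8645]]
edge unit mm [-45.075  -69.5787  67.8153]
turn to goal (tool, deg) [-0.1818  0.1699 -0.0371]
shift tool mm, present axes [  0.9637 152.3239  -1.3085] after turn [  0.8683 152.3279  -0.8226]
```

```bash
python3 -m jog '[{"x":-0.0001,"y":0.008,"z":-0.0002,"ax":0,"ay":0,"az":0,"hand":1},{"x":0,"y":0.008,"z":0,"ax":0,"ay":0,"az":0,"hand":1},{"x":0,"y":0.008,"z":0,"ax":0,"ay":0,"az":0,"hand":1},{"x":0,"y":0.008,"z":0,"ax":0,"ay":0,"az":0,"hand":1},{"x":0,"y":0.008,"z":0,"ax":0,"ay":0,"az":0,"hand":1},{"x":0,"y":0.008,"z":0,"ax":0,"ay":0,"az":0,"hand":1},{"x":0,"y":0.008,"z":0,"ax":0,"ay":0,"az":0,"hand":1},{"x":0,"y":0.008,"z":0,"ax":0,"ay":0,"az":0,"hand":1}]'; python3 st.py 30 -46 83 68; python3 - <<'E'
from h import *
for c in("top",):
    im=env.snapshot(c)[:,:,::-1].copy();cv2.imwrite(f"pics/{c}4.png",im)
    for q in("cover","tab"):
        for m in env.masks_of(c,q)[:2]:print(q,m["score"],m["rect"])
    cv2.imwrite("pics/c4.png",cv2.resize(im[160:250,160:350],None,fx=4,fy=4,interpolation=2))
E
```

```text
time_s: 20.0
tcp_pos: [0.5454, 0.0388, 0.142]
eef_rot: [0.26, 0.001, 0.966, -0.001]
wrist_force: [-5.1, -1.5, 11.6]
gripper_width: 0.0002
grasp_force: 5.1
t 20.0 q [ 0.3673  0.4866 -0.7185  2.2573  1.6789  0.4203 -0.2076]
tcp [0.5454 0.0388 0.142 ] F [-5.0901 -1.4929 11.6287]
[[-0.8647  0.0017  0.5023]
 [ 0.0004  1.     -0.0028]
 [-0.5023 -0.0022 -0.8647]]
edge unit mm [-45.0375  -5.2894  67.8386]
turn to goal (tool, deg) [-0.1605  0.1551 -0.022 ]
shift tool mm, present axes [ 0.7977 88.0634 -0.9761] after turn [ 0.7661 88.0661 -0.7272]
cover 0.75 [255.4, 197.8, 63.0, 22.5]
cover 0.51 [387.0, 230.3, 65.8, 76.6]
```

View pics/c4.png

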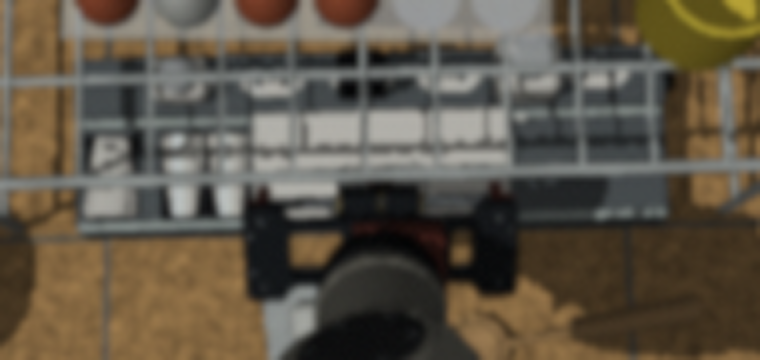

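The cover is moving with the finger: its mask centre went from column 294 to 255, about 111 mm. Going on towards home.

```bash
python3 -m jog '[{"x":0,"y":0.008,"z":0,"ax":0,"ay":0,"az":0,"hand":1},{"x":0,"y":0.008,"z":0,"ax":0,"ay":0,"az":0,"hand":1},{"x":0,"y":0.008,"z":0,"ax":0,"ay":0,"az":0,"hand":1},{"x":0,"y":0.008,"z":0,"ax":0,"ay":0,"az":0,"hand":1},{"x":0,"y":0.008,"z":0,"ax":0,"ay":0,"az":0,"hand":1},{"x":0,"y":0.008,"z":0,"ax":0,"ay":0,"az":0,"hand":1},{"x":0,"y":0.008,"z":0,"ax":0,"ay":0,"az":0,"hand":1},{"x":0,"y":0.008,"z":0,"ax":0,"ay":0,"az":0,"hand":1},{"x":0,"y":0.006,"z":0,"ax":0,"ay":0,"az":0,"hand":1}]'; python3 -m jog '[{"x":0,"y":0.003,"z":0,"ax":0,"ay":0,"az":0,"hand":1},{"x":0,"y":0.003,"z":0,"ax":0,"ay":0,"az":0,"hand":1},{"x":0,"y":0,"z":0,"ax":0,"ay":0,"az":0,"hand":1}]'; python3 -m jog '[{"x":0,"y":0.003,"z":0,"ax":0,"ay":0,"az":0,"hand":1},{"x":0,"y":0,"z":0,"ax":0,"ay":0,"az":0,"hand":1}]'; python3 st.py 30 -46 83 68
```

```text
time_s: 21.28
tcp_pos: [0.5453, 0.1092, 0.142]
eef_rot: [0.26, 0.0, 0.966, -0.001]
wrist_force: [-6.0, -1.4, 11.3]
gripper_width: 0.0006
grasp_force: 5.5
time_s: 21.65
tcp_pos: [0.5453, 0.1155, 0.1421]
eef_rot: [0.26, -0.0, 0.966, -0.001]
wrist_force: [-4.6, -0.6, 11.1]
gripper_width: 0.0002
grasp_force: 5.2
time_s: 21.9
tcp_pos: [0.5453, 0.1173, 0.142]
eef_rot: [0.26, 0.001, 0.966, -0.002]
wrist_force: [-6.2, -2.8, 11.4]
gripper_width: 0.0009
grasp_force: 6.1
t 21.9 q [ 0.225   0.5214 -0.7692  2.2233  1.605   0.5443 -0.2711]
tcp [0.5453 0.1173 0.142 ] F [-6.202  -2.819  11.4242]
[[-0.8646  0.0022  0.5024]
 [ 0.0003  1.     -0.0037]
 [-0.5024 -0.003  -0.8646]]
edge unit mm [-44.8985  73.1201  67.7593]
turn to goal (tool, deg) [-0.2128  0.1573 -0.0199]
shift tool mm, present axes [ 0.6412  9.5804 -0.785 ] after turn [ 0.64    9.5835 -0.7476]
```

Force along the row is rising slightly, so the stop is near. I'll push on in small steps until the force shows the cover is home.

```bash
python3 -m jog '[{"x":0,"y":0.003,"z":0,"ax":0,"ay":0,"az":0,"hand":1},{"x":0,"y":0,"z":0,"ax":0,"ay":0,"az":0,"hand":1}]';python3 -m jog '[{"x":0,"y":0.004,"z":0,"ax":0,"ay":0,"az":0,"hand":1},{"x":0,"y":0,"z":0,"ax":0,"ay":0,"az":0,"hand":1}]';python3 -m jog '[{"x":0,"y":0.003,"z":0,"ax":0,"ay":0,"az":0,"hand":1},{"x":0,"y":0,"z":0,"ax":0,"ay":0,"az":0,"hand":1}]'; python3 - <<'E'
from h import *
im=env.snapshot("top")
for m in env.masks_of("top","cover")[:1]:print(m["score"],m["rect"])
print(proj("top",w([.622,.044,.003],[(-25,-22,67),(-25,164,67)])))
E
```

```text
time_s: 22.15
tcp_pos: [0.5457, 0.1185, 0.1419]
eef_rot: [0.26, 0.002, 0.965, -0.003]
wrist_force: [-5.6, -6.7, 12.5]
gripper_width: 0.0007
grasp_force: 6.2
time_s: 22.4
tcp_pos: [0.5466, 0.1225, 0.1421]
eef_rot: [0.261, 0.002, 0.965, -0.003]
wrist_force: [-0.1, -6.6, 8.0]
gripper_width: 0.0002
grasp_force: 4.1
time_s: 22.65
tcp_pos: [0.5467, 0.1256, 0.1422]
eef_rot: [0.261, 0.002, 0.965, -0.003]
wrist_force: [0.0, -4.8, 8.2]
gripper_width: 0.0004
grasp_force: 3.6
0.91 [229.0, 202.7, 65.7, 30.4]
[[260.4959 201.4439]
 [196.7971 203.1783]]
```

```bash
python3 -m jog '[{"x":0,"y":0.003,"z":0,"ax":0,"ay":0,"az":0,"hand":1},{"x":0,"y":0,"z":0,"ax":0,"ay":0,"az":0,"hand":1}]';python3 -m jog '[{"x":0,"y":0.002,"z":0,"ax":0,"ay":0,"az":0,"hand":1},{"x":0,"y":0,"z":0,"ax":0,"ay":0,"az":0,"hand":1}]'
```

```text
time_s: 23.0
tcp_pos: [0.5468, 0.1288, 0.1422]
eef_rot: [0.261, 0.002, 0.965, -0.003]
wrist_force: [1.0, -5.8, 7.5]
gripper_width: 0.0002
grasp_force: 3.4
time_s: 23.25
tcp_pos: [0.5469, 0.1306, 0.1422]
eef_rot: [0.261, 0.002, 0.965, -0.003]
wrist_force: [0.6, -5.2, 7.7]
gripper_width: 0.0004
grasp_force: 3.5
```

The finger now slides on the pad at over 5 N, well above the cover's 2 N, so the cover is against its end stop. The mask agrees. Lift off and back away.

```bash
python3 -m jog '[{"x":-0.004,"y":0,"z":-0.007,"ax":0,"ay":0,"az":0,"hand":1},{"x":-0.004,"y":0,"z":-0.007,"ax":0,"ay":0,"az":0,"hand":1},{"x":-0.002,"y":0,"z":-0.02,"ax":0,"ay":0,"az":0,"hand":1},{"x":0,"y":0,"z":-0.03,"ax":0,"ay":0,"az":0,"hand":1},{"x":0,"y":0,"z":-0.03,"ax":0,"ay":0,"az":0,"hand":1},{"x":0,"y":0,"z":-0.03,"ax":0,"ay":0,"az":0,"hand":1},{"x":0,"y":0,"z":0,"ax":0,"ay":0,"az":0,"hand":1}]'; python3 - <<'E'
from h import *
print(env.sense()['q'])
o=[]
for c,(y0,x0) in(("side",(130,180)),("top",(160,170))):
    im=env.snapshot(c)[:,:,::-1].copy();cv2.imwrite(f"pics/{c}5.png",im)
    for m in env.masks_of(c,"cover")[:1]:print(c,m["score"],m["rect"])
    im=cv2.resize(im,None,fx=4,fy=4,interpolation=2)
    for y in(-22,164): cv2.circle(im,tuple(int(v) for v in proj(c,w([.622,.044,.003],(-66,y,67)))[0]*4+2),4,(0,0,255),1)
    o.append(im[y0*4:y0*4+(340 if c=="side" else 260),x0*4:x0*4+600])
cv2.imwrite("pics/c5.png",np.vstack(o))
E
```

```text
time_s: 24.12
tcp_pos: [0.4916, 0.1342, 0.2557]
eef_rot: [0.261, -0.0, 0.965, -0.0]
wrist_force: [-0.1, -0.3, -0.2]
gripper_width: 0.0005
grasp_force: 0.0
[ 0.3511  0.2239 -0.939   2.2371  1.0325  0.518   0.1795]
side 0.72 [232.2, 188.4, 64.7, 52.0]
top 0.86 [227.9, 200.2, 67.0, 32.7]
```

View pics/c5.png

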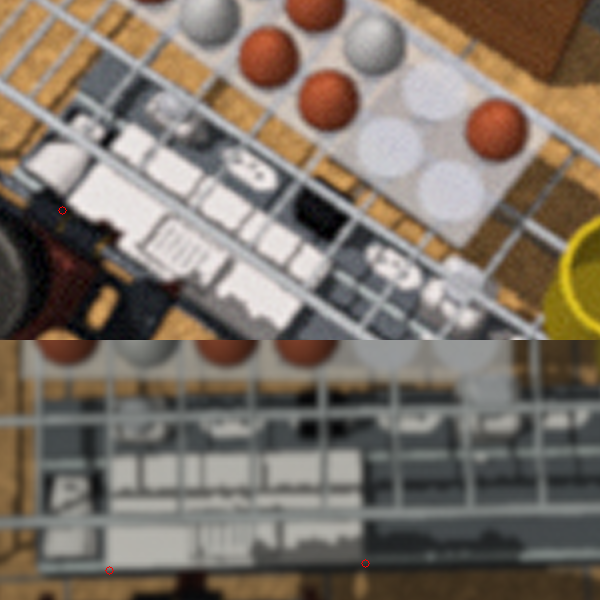

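The cover's edges lie at the home marks (crop columns 108 and 362, top view). The fridge key at (68,500) is unchanged, the tab is free and the arm is clear of everything. Handing in.

```bash
python3 -c "
from workcell import env;print(env.hand_in())"
```

```text
the job is handed in; nothing more can be done
None
```

I switched off all five keys in one drag and slid the cover home over them, left the fridge key on, and handed the job in at about 24 s. The last pictures show the cover at its end stop and the fridge key unchanged, but I took the tab's springing up and locking as following from letting go rather than measuring it, and no verdict came back.

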